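# Put the long battery pack on charge in the bay that has no spacer in it

### The arm

A 6-joint arm with a two-finger parallel gripper is mounted at the origin on a cart in front of the work surface, level with it; the furniture and walls round the work are solid. World frame = base frame: x ahead of the robot, y to its left, z up, the work surface at z = 0. Lengths are in m, angles in rad, forces in N, time in s.
With the tool pointing down it reaches from about 0.3 to 0.875 m from the base axis. Payload 6.4 kg.
Tool frame: the origin (TCP) lies midway between the tips of the shut fingers; the grasp point (between the pads) lies 19 mm behind it (ctrl.pinch_z is the distance from the TCP to the grasp point, in m); z points along the fingers, y is the line along which they close (so a half turn about z gives the same grasp; the last joint's range is limited). The gripper opens to 85 mm and grips with 20 to 120 N. Pads are 22 mm wide; open, the fingers measure 114 mm over their backs; the gripper's body (76 mm by 85 mm) begins 54 mm behind the grasp point. The pads swing forward as they close: fully open they stand 13 mm farther back than shut.
Start: joints at [-0.206, 0.181, 1.607, -0, 1.354, -0.206], TCP at [0.575, 0, 0.231] pointing down, gripper open.
Joint ranges: [-2.99, 2.99], [-0.89, 2.07], [0.3, 2.58], [-1.14, 4.28], [0, 2.63], [-3.12, 3.12]. Speed limits (rad/s): [2.57, 2.57, 3.01, 3.14, 3.14, 3.14].

### API

Orientations are given as a unit quaternion [w, x, y, z].
In Python, from bench import ctrl gives the robot as it stands.
- The arm moves only by the tool apply_moves, never from a script. Its argument "moves" is a list of rows, each an object with "jaw": the opening, from 0 (shut) to 1 (fully open); "offset": the shift along the tool's x, y, z in mm, a list of three; "rot": the turn, a rotation vector about the tool's x, y, z in degrees, a list of three. In form: [{"jaw": jaw, "offset": [dx, dy, dz], "rot": [ax, ay, az]}, ...]. A call has exactly 5 rows; each row shifts and turns the commanded pose from where the row before left it, along the tool's axes as they then stand; what a row does not reach is not made up. A row lasts 1/8 s, in which the tool goes at most 62.5 mm and 10.7 degrees, less where a joint would pass 70% of its speed; a pose out of reach is approached as far as the arm can. A call is refused whole if a number of a shift passes 62.5 or a number of a turn 10.7, either way. A call with a gripper value outside its range is refused whole. The fingers move at their own pace and stop on an object; the grip force is fixed at half the most. Time passes only in rows, so rows that do not move let the fingers close, or fill a call up. It gives the time, the measured TCP pose, the force, the opening and the grip force at its end, in the units of the state.
- ctrl.get_obs(): the state, without advancing time (a new reading comes with each control period).
- ctrl.camera(name): name is "scene" or "side" or "wrist"; returns (picture, depth): 400x640x3 uint8, red, green, blue; 400x640 float32, m along the optical axis (not along the pixel's ray), 0 where there is no reading.
- ctrl.camera_params(name): a dict with "K" (3x3 intrinsics, pixels), "dist" ([k1, k2, p1, p2, k3] as OpenCV has them; the pictures are not rectified), "cam_to_world" (4x4, takes a point from camera to world coordinates); the wrist camera has in their place "mount" (4x4, takes a point from camera to tool coordinates, whose origin is the TCP and whose axes are the flange's). Camera axes: x right, y down, z forward; pixel columns grow to the right and rows downward; lengths in m; the calibration is good to about 2 mm. A picture is of the moment at which its call begins: read the wrist's pose just before it. camera_params takes no time and is no camera call.
- ctrl.hand_in(): hands the job in; it is judged then, once.
Trained networks look in the newest picture that a camera, given by its name, has taken for a name from the list of things; names that differ only in an ending like _2 or _b are one class to them, and where a whole thing is asked for, a point or a joint stands for the part that bears it (a point fixed in the world has none). Each returns a list of dicts, best first, with "score" (0 to 1); they miss things now and then, are a little off and sometimes report something else, mostly with a low value. They report only what shows in the picture. A call takes as long as a camera call.
- ctrl.outline_of(camera, target): "region" (400x640 bool, what is visible of it) and "position" ([column, row] in pixels, amid what is visible of it).
The state is a dict: "time_s": time; "q": joint angles; "dq": joint speeds; "joint_efforts": joint torques, N m; "eef_pos": TCP position; "eef_rot": TCP orientation; "wrist_force": force on the tool from outside, world axes, zero at the start; "torque": the same for the moment, N m; "opening": opening from 0.0 (shut) to 1.0 (fully open); "grasp_force": force on a finger pad.
Only numpy, scipy, OpenCV 4.12 (cv2) and the standard library are available. Lean on these libraries where they do the work, as an engineer would, in place of code of your own. Each camera call takes 0.05 s, during which the arm holds its last target. There are 200 camera calls.

### The job

Put the long clipper battery pack on charge: take it from the wooden block and push it down into the charger until the catch behind the bay snaps into its groove, then let go. Two of the three bays still have the spacer for short packs lying at the bottom, out of sight under the dust flap, so feel gently with the pack for the bay that is free and never force it down on a spacer. Leave the short pack in its block and everything else as it stands.

Things in the scene. Friction and masses are not known exactly. Their poses are not given: they have to be found in the camera images.
- long_pack: long battery pack, a bar 22 (x) by 40 (y) by 116 mm tall, about 0.15 kg, black below, grey above, standing upright in the wooden block at the start. Origin: centre of its underside, z up. Three brass contacts low on its front (-x) face; the snap groove is across its rear (+x) face. Goes into a bay with its x along the bay's x. Grip it on the 22 mm thickness, 95 mm or more above the underside
- groove (a point): middle of the long pack's snap groove, on its rear (+x) face: 4 mm deep, across the full width, from 56.5 to 66 mm above the underside. The steel catch behind the bay snaps into it when the pack is fully home. The foot of the pack tapers in by 2 mm on every side over its lowest 4 mm
- short_pack: short battery pack, the same but 102 mm tall (14 mm shorter below its groove), in the other pocket of the block; it stays there. Which pocket holds which pack varies. Origin: centre of its underside
- rack: pale wooden block 72 (x) by 132 (y) by 30 mm high, fixed on the desk; origin: centre of its underside. Two pockets at y = +31 and -31 mm, 23.8 by 41.8 mm, 24 mm deep: the packs stand in them, undersides 6 mm above the desk, and are drawn straight up
- charger: charger, fixed on the desk: black box with grey top plate (70 mm above the desk), 192 mm long (y), from x = -24 to +30 mm. Origin: on the desk under the middle bay; x from front to back. A back rail, x = 12.5 to 30 mm, rises to 84 mm, the catches' black thumb tabs to 87 mm. Keep fingers above that. Its contacts must not be pressed with more than 50 N
- bay_1 (a point): centre of the left bay's mouth, at the top plate's upper face; x towards the catch, z up. Mouth 23.8 (x) by 41.8 mm with a small lead-in. Below it a black dust flap, hinged at the front, yields to the pack (1 to 2 N). All three bays are alike but for the spacers
- bay_2 (a point): mouth of the middle bay, 56 mm right of bay_1. In every bay a sprung floor pushes up (2 N on touching, 6 N after 6 mm, then a hard stop). With NO spacer: the pack's underside meets the floor 49.5 mm below the mouth, the catch snaps in at about 54 mm, hard stop at 55.5 mm; let go, the caught pack sits at about 53.5 mm; not caught it rises again to about 49.5 mm
- bay_3 (a point): mouth of the right bay, 56 mm right of bay_2. In a bay WITH a spacer (14 mm thick) the pack's underside meets the sprung floor 35.5 mm below the mouth and the hard stop at 41.5 mm; the catch cannot snap there. A pack that has not snapped in can be drawn straight up again
- catch_tip (a point): tip of the middle bay's steel catch (the others lie 56 mm to either side): a tongue bevelled on top, 3 to 6 mm above the top plate, that stands 3 mm into the pack's path and is pushed back by the pack as it goes down (about 5 N more push at first, then 1 to 3 N of drag)
- trimmer: hair trimmer lying on the desk, 172 mm long; bystander
- scissors: hairdressing scissors lying on the desk, 140 mm long; bystander
- guard_1: small black clipper guard comb lying on the desk, 35 by 46 mm; bystander
- blue_comb: comb lying on the desk, 241 mm long; bystander

How it is judged:
On the way, in this order (a step that is already met when the one before it is completed fails the run):
1. the long pack is drawn clear of the wooden block (z of long_pack in the frame of rack above 0.04 m), for 0.1 s.
2. the pack's foot is in a bay, past the dust flap (((horizontal distance between long_pack and bay_1 below 0.008 m and z of long_pack in the frame of bay_1 below -0.02 m) or (horizontal distance between long_pack and bay_2 below 0.008 m and z of long_pack in the frame of bay_2 below -0.02 m) or (horizontal distance between long_pack and bay_3 below 0.008 m and z of long_pack in the frame of bay_3 below -0.02 m))), for 0.1 s.
At the end, for the whole second after the job is handed in: the long pack is caught in a bay: its underside at least 51.5 mm below that bay's mouth, within 4 mm of its centre, upright within 0.08 rad, its x axis along the bay's within 0.1 rad, at rest and let go; the short pack within 8 mm of where it stood (((horizontal distance between long_pack and bay_1 below 0.004 m and z of long_pack in the frame of bay_1 below -0.0515 m and angle between the x axis of long_pack and the x axis of bay_1, either way round below 0.1 rad) or (horizontal distance between long_pack and bay_2 below 0.004 m and z of long_pack in the frame of bay_2 below -0.0515 m and angle between the x axis of long_pack and the x axis of bay_2, either way round below 0.1 rad) or (horizontal distance between long_pack and bay_3 below 0.004 m and z of long_pack in the frame of bay_3 below -0.0515 m and angle between the x axis of long_pack and the x axis of bay_3, either way round below 0.1 rad)) and angle between long_pack's own z axis and vertical below 0.08 rad and linear speed of long_pack below 0.01 m/s and distance of short_pack from where it was at the start of the episode below 0.008 m); the robot touches nothing.
It fails at once if the charger is pressed with more than 50 N (contact force between charger and anything else above 50 N).
It fails at once if the short pack is pulled out or knocked (moved more than 15 mm) (distance of short_pack from where it was at the start of the episode above 0.015 m).
It fails at once if a bystander (trimmer, scissors, guard, comb) is shifted more than 30 mm (distance of any of trimmer, scissors, guard_1, blue_comb from where it was at the start of the episode above 0.03 m).
It also fails if it takes over 67 s, if anything falls off the work surface, if the arm or the gripper's body presses on something with over 40 N, if the wrist force passes 120 N, or if a joint passes its speed limit or range.

## Working session

There is one attempt and no reset: what is moved stays moved. The work goes in short steps, Python scripts to look and compute and a tool call to move; the robot and the scene stay as the last step left them, time stands still between calls to the robot, and variables do not carry over. Pictures are saved under pics/ and viewed, at most 10 in all, crops included, and the job is handed in when it is done.

Besides the shell and the picture viewer there is one more tool, called after ">>>" as name(argument=value, ...) on one line, values as JSON. apply_moves: Moves the arm, as the interface text tells. Its arguments: {"type":"object","properties":{"moves":{"type":"array"}},"required":["moves"]}

```bash
mkdir -p pics; cat > h.py <<'E'
import numpy as np, cv2
from scipy.spatial.transform import Rotation as R
from bench import ctrl
def pose():
    o=ctrl.get_obs(); q=o['eef_rot']; T=np.eye(4)
    T[:3,:3]=R.from_quat([q[1],q[2],q[3],q[0]]).as_matrix(); T[:3,3]=o['eef_pos']; return T
def shot(cam):
    T=pose(); im,d=ctrl.camera(cam); p=ctrl.camera_params(cam)
    M=p['cam_to_world'] if cam!='wrist' else T@np.array(p['mount'])
    return im,d,np.array(p['K']),np.array(p['dist']),np.array(M)
def pts(d,K,D,M,mask=None):
    if mask is None: mask=np.ones(d.shape,bool)
    v,u=np.where(mask&(d>0)); n=cv2.undistortPoints(np.stack([u,v],1).astype(float).reshape(-1,1,2),K,D).reshape(-1,2)
    z=d[v,u]; P=np.c_[n*z[:,None],z]; return P@M[:3,:3].T+M[:3,3],u,v
def save(n,im): cv2.imwrite('pics/'+n,im[:,:,::-1])
E
python3 - <<'E'
from h import *
print(ctrl.get_obs())
for c in ['scene','side']:
    im,d,K,D,M=shot(c); save(c+'0.png',im)
    print(c,M.round(3).tolist(),K[0,0])
    for t in ['long_pack','short_pack','rack','charger']:
        for r in ctrl.outline_of(c,t)[:2]:
            P,u,v=pts(d,K,D,M,r['region'])
            print(t,round(r['score'],2),np.round(r['position']),np.percentile(P,[2,50,98],axis=0).round(3).tolist() if len(P) else None)
E
```

```text
{'time_s': 0.0, 'q': array([-2.06291343e-01,  1.81563159e-01,  1.60797716e+00, -1.44170268e-05,
        1.35380597e+00, -2.06325948e-01]), 'dq': array([ 1.92126044e-05,  1.88371528e-05, -7.84391726e-04, -4.18175281e-04,
        9.96708492e-04, -7.15788678e-04]), 'joint_efforts': array([ 3.41415571e-04, -4.44869328e+01, -3.51340663e+01, -2.51131587e-04,
        9.11703974e-03,  3.43231875e-05]), 'eef_pos': array([5.74458343e-01, 1.31247893e-04, 2.30386626e-01]), 'eef_rot': array([-7.30009468e-04,  7.07093173e-01,  7.07119846e-01, -4.85738895e-04]), 'wrist_force': array([ 0.25310108, -0.4075998 ,  0.00586729]), 'torque': array([0.01163387, 0.02607304, 0.01749875]), 'grasp_force': 0.0, 'opening': 0.9986416044472879}
scene [[0.853, -0.325, 0.408, -0.023], [-0.522, -0.511, 0.683, -1.038], [-0.013, -0.795, -0.606, 0.797], [0.0, 0.0, 0.0, 1.0]] 427.91596140212295
long_pack 0.9 [348. 209.] [[0.482, -0.336, 0.03], [0.49, -0.329, 0.088], [0.511, -0.294, 0.125]]
short_pack 0.57 [339. 199.] [[0.491, -0.295, 0.028], [0.503, -0.261, 0.086], [0.525, -0.229, 0.113]]
rack 0.84 [334. 226.] [[0.456, -0
[... 177 characters left out ...]
.] [[0.446, -0.134, 0.013], [0.481, -0.076, 0.067], [0.522, 0.046, 0.088]]
side [[-0.999, -0.021, 0.039, 0.426], [-0.044, 0.57, -0.82, 0.675], [-0.005, -0.821, -0.571, 0.705], [0.0, 0.0, 0.0, 1.0]] 403.92564364477056
long_pack 0.6 [315. 184.] [[0.482, -0.517, 0.001], [0.492, -0.3, 0.096], [0.509, -0.291, 0.124]]
short_pack 0.85 [311. 199.] [[0.497, -0.266, 0.031], [0.509, -0.236, 0.076], [0.523, -0.231, 0.109]]
rack 0.59 [312. 213.] [[0.458, -0.334, -0.001], [0.494, -0.242, 0.028], [0.552, -0.211, 0.034]]
rack 0.54 [305. 248.] [[0.496, -0.046, 0.074], [0.503, -0.035, 0.084], [0.514, -0.029, 0.089]]
charger 0.78 [306. 267.] [[0.449, -0.119, 0.01], [0.494, 0.001, 0.066], [0.536, 0.064, 0.087]]
```

```bash
python3 - <<'E'
from h import *
for c in ['scene','side']:
    im,d,K,D,M=shot(c)
    P,u,v=pts(d,K,D,M)
    def box(name,m):
        Q=P[m]; r=cv2.minAreaRect((Q[:,:2]*1000).astype(np.float32)); print(c,name,m.sum(),np.round(r[0],1),np.round(r[1],1),round(r[2],1),Q[:,2].mean().round(4))
    x,y,z=P.T
    reg=(x>.42)&(x<.56)&(y>-.36)&(y<-.2)
    box('long',reg&(z>.116)&(z<.13)); box('short',reg&(z>.1)&(z<.112)&(y>-.285)); box('rack',reg&(z>.026)&(z<.033))
    rc=(x>.4)&(x<.6)&(y>-.19)&(y<.12)
    box('plate',rc&(z>.066)&(z<.073)); box('rail',rc&(z>.081)&(z<.0855)); box('tabs',rc&(z>.0858)&(z<.095))
im,*_=shot('scene'); im2,*_=shot('side')
save('a.png',cv2.resize(np.vstack([im[90:290,180:480],im2[130:330,170:470]]),None,fx=1.5,fy=1.5,interpolation=cv2.INTER_CUBIC)); 
E
```

```text
scene long 103 [ 496.  -314.2] [44.5 22. ] 77.6 0.1224
scene short 89 [ 512.1 -254. ] [43.7 22.2] 77.6 0.1078
scene rack 475 [ 485.5 -280.3] [137.9 111. ] 76.6 0.0305
scene plate 308 [492.5 -34.2] [200.8  54.5] 76.8 0.07
scene rail 119 [509.1 -40.8] [191.6  20.8] 75.3 0.084
scene tabs 70 [508.2 -43.7] [189.5  15.1] 76.6 0.0874
side long 72 [ 495.9 -312.2] [41.2 21.8] 76.4 0.1214
side short 88 [ 511.1 -251.8] [42.8 22.4] 75.4 0.1069
side rack 421 [ 495.7 -278.4] [148.7  95.8] 55.8 0.0299
side plate 611 [486.5 -32.9] [197.2  54. ] 73.2 0.0697
side rail 334 [508.3 -37.5] [192.   20.6] 76.4 0.0837
side tabs 69 [509.8 -31.5] [144.   15.4] 75.4 0.0873
```

View pics/a.png

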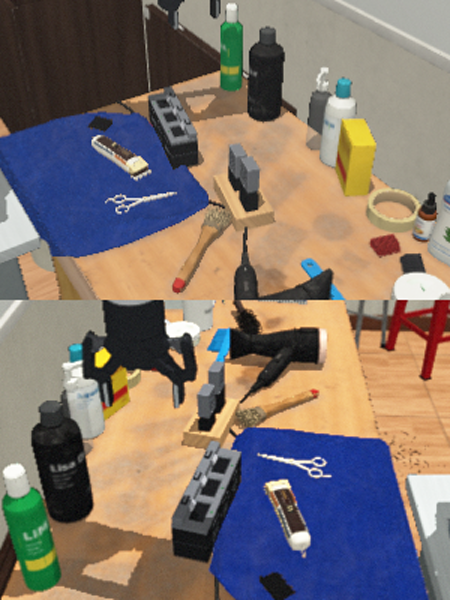

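View pics/scene0.png

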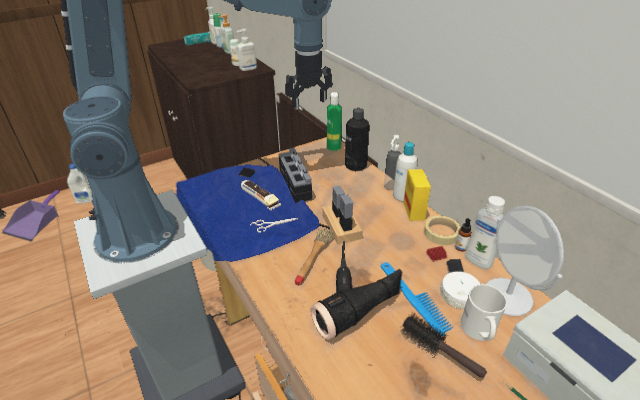

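```bash
python3 - <<'E'
from h import *
im,d,K,D,M=shot('wrist'); save('w0.png',im); print(M.round(3))
P,u,v=pts(d,K,D,M);x,y,z=P.T
def box(name,m):
        Q=P[m]; r=cv2.minAreaRect((Q[:,:2]*1000).astype(np.float32)); print(name,m.sum(),np.round(r[0],1),np.round(r[1],1),round(r[2],1),Q[:,2].mean().round(4))
rc=(x>.4)&(x<.6)&(y>-.19)&(y<.12)
box('plate',rc&(z>.066)&(z<.073)); box('rail',rc&(z>.08)&(z<.0855)); box('tabs',rc&(z>.0858)&(z<.095))
E
```

```text
[[ 1.    -0.001  0.001  0.576]
 [-0.001 -0.957 -0.289  0.075]
 [ 0.001  0.289 -0.957  0.375]
 [ 0.     0.     0.     1.   ]]
plate 2415 [494.2 -33.4] [192.7  54.3] 77.0 0.0703
rail 1980 [510.6 -37.1] [191.6  20.8] 77.0 0.0841
tabs 442 [513.5 -34.4] [179.3  14.1] 77.7 0.0874
```

View pics/w0.png

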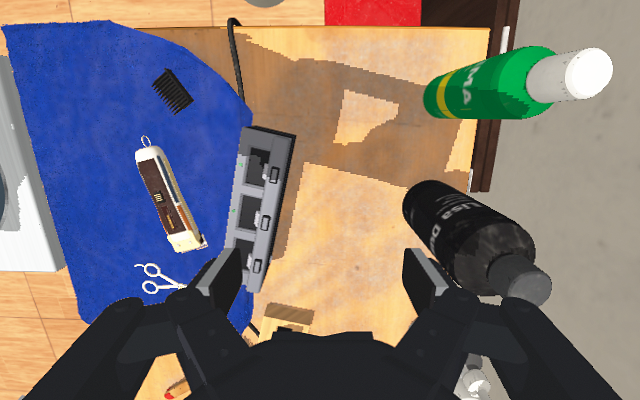

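>>> apply_moves(moves=[{"jaw": 1,"offset": [-62,-15,0],"rot": [0,0,0]},{"jaw": 1,"offset": [-62,-15,0],"rot": [0,0,0]},{"jaw": 1,"offset": [-62,-15,0],"rot": [0,0,0]},{"jaw": 1,"offset": [-62,-15,0],"rot": [0,0,7]},{"jaw": 1,"offset": [-62,-15,0],"rot": [0,0,7]}])

```text
time_s: 1.38
eef_pos: [0.4937, -0.3035, 0.2315]
eef_rot: [0.0, 0.789, 0.614, 0.0]
wrist_force: [0.8, 0.0, 0.9]
opening: 0.998
grasp_force: 0.0
```

```bash
cat >> h.py <<'E'
def box(P,name,m):
    Q=P[m]; r=cv2.minAreaRect((Q[:,:2]*1000).astype(np.float32)); print(name,m.sum(),np.round(r[0],1),np.round(r[1],1),round(r[2],1),np.percentile(Q[:,2],[5,50,95]).round(4))
def yaw(): T=pose(); return T[:3,3].round(4),np.degrees(np.arctan2(T[1,1],T[0,1])).round(2),np.round(T[:3,2],3)
E
python3 - <<'E'
from h import *
im,d,K,D,M=shot('wrist'); save('w1.png',im); print(yaw())
P,u,v=pts(d,K,D,M);x,y,z=P.T
reg=(x>.42)&(x<.56)&(y>-.36)&(y<-.2)
box(P,'long',reg&(z>.118)&(z<.13)); box(P,'short',reg&(z>.104)&(z<.112)&(y>-.285)); box(P,'rack',reg&(z>.026)&(z<.033))
E
```

```text
(array([ 0.4906, -0.3107,  0.2315]), np.float64(-14.8), array([-0.001, -0.005, -1.   ]))
long 906 [ 498.8 -311.5] [39.3 21.9] 75.5 [0.1211 0.1227 0.1238]
short 995 [ 514.1 -251.5] [39.2 21.8] 75.4 [0.1073 0.1087 0.1099]
rack 4290 [ 488.3 -277.5] [131.8 109.1] 75.7 [0.0292 0.0307 0.0319]
```

View pics/w1.png

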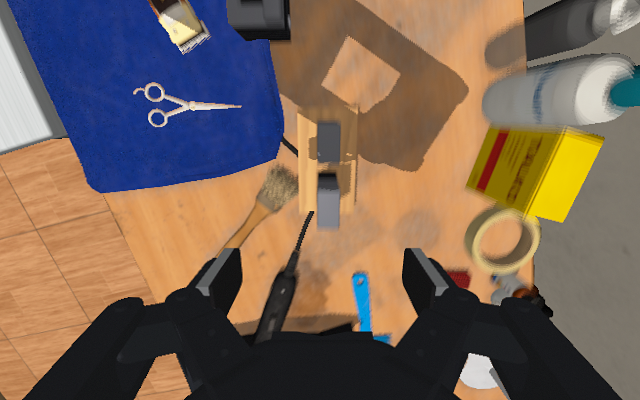

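```bash
python3 - <<'E'
from h import *
ctrl.camera('wrist')
im,d,K,D,M=shot('wrist'); print(yaw())
P,u,v=pts(d,K,D,M);x,y,z=P.T
reg=(x>.42)&(x<.56)&(y>-.36)&(y<-.2)
box(P,'long',reg&(z>.118)&(z<.13)); box(P,'short',reg&(z>.104)&(z<.112)&(y>-.285)); box(P,'rack',reg&(z>.026)&(z<.033))
T=pose(); print('tool-frame long', (np.linalg.inv(T)@np.array([.4985,-.3125,.1115,1]))*1000)
E
```

```text
(array([ 0.4929, -0.3044,  0.2312]), np.float64(-14.3), array([-0., -0., -1.]))
long 912 [ 498.8 -311.6] [39.4 21.8] 75.3 [0.1213 0.1226 0.1238]
short 993 [ 514.2 -251.8] [39.9 21.3] 75.3 [0.1075 0.1087 0.1098]
rack 4385 [ 486.8 -277.3] [132.1 112.8] 75.5 [0.0292 0.0306 0.0319]
tool-frame long [  -6.42452928    7.42928477  119.67348959 1000.        ]
```

>>> apply_moves(moves=[{"jaw": 1,"offset": [-6.5,7.5,30],"rot": [0,0,0]},{"jaw": 1,"offset": [0,0,50],"rot": [0,0,0]},{"jaw": 1,"offset": [0,0,40],"rot": [0,0,0]},{"jaw": 1,"offset": [0,0,20],"rot": [0,0,0]},{"jaw": 1,"offset": [0,0,0],"rot": [0,0,0]}])

```text
time_s: 2.15
eef_pos: [0.4997, -0.3083, 0.0902]
eef_rot: [-0.001, 0.788, 0.616, -0.0]
wrist_force: [0.3, -0.8, 1.4]
opening: 1.001
grasp_force: 0.0
```

>>> apply_moves(moves=[{"jaw": 0.5,"offset": [0,0,0],"rot": [0,0,0]},{"jaw": 0,"offset": [0,0,0],"rot": [0,0,0]},{"jaw": 0,"offset": [0,0,0],"rot": [0,0,0]},{"jaw": 0,"offset": [0,0,0],"rot": [0,0,0]},{"jaw": 0,"offset": [0,0,0],"rot": [0,0,0]}])

```text
time_s: 2.78
eef_pos: [0.5003, -0.31, 0.0923]
eef_rot: [0.001, 0.788, 0.616, 0.0]
wrist_force: [-0.8, 0.4, 6.4]
opening: 0.249
grasp_force: 59.4
```

>>> apply_moves(moves=[{"jaw": 0,"offset": [0,0,-8],"rot": [0,0,0]},{"jaw": 0,"offset": [0,0,-20],"rot": [0,0,0]},{"jaw": 0,"offset": [0,0,-40],"rot": [0,0,0]},{"jaw": 0,"offset": [0,0,-40],"rot": [0,0,0]},{"jaw": 0,"offset": [0,0,-20],"rot": [0,0,0]}])

```text
time_s: 3.4
eef_pos: [0.5008, -0.3103, 0.2235]
eef_rot: [0.002, 0.788, 0.616, 0.0]
wrist_force: [0.2, -0.5, -1.5]
opening: 0.244
grasp_force: 59.3
```

```bash
python3 - <<'E'
from h import *
for i in range(4): ctrl.camera('side')
print(yaw(),ctrl.get_obs()['wrist_force'],ctrl.get_obs()['torque'])
T0=pose()
for c in ['side','scene']:
    im,d,K,D,M=shot(c)
    P,u,v=pts(d,K,D,M)
    for t in ['long_pack','short_pack']:
        r=ctrl.outline_of(c,t)[0]
        Q,_,_=pts(d,K,D,M,r['region']); print(c,t,r['score'],np.percentile(Q,[2,10,50,90,98],axis=0).round(4).tolist())
im,d,K,D,M=shot('wrist'); P,u,v=pts(d,K,D,M);x,y,z=P.T
rc=(x>.4)&(x<.6)&(y>-.19)&(y<.12)
box(P,'plate',rc&(z>.066)&(z<.073)); box(P,'rail',rc&(z>.08)&(z<.0855))
reg=(x>.42)&(x<.56)&(y>-.36)&(y<-.2)
box(P,'short',reg&(z>.104)&(z<.112)&(y>-.285))
save('w2.png',im)
E
```

```text
(array([ 0.4999, -0.3095,  0.2197]), np.float64(-14.0), array([ 0., -0., -1.])) [-0.24832506  0.56889565 -1.01352225] [0.01155506 0.02714394 0.02955245]
side long_pack 0.87 [[0.4821, -0.3243, 0.1383], [0.4864, -0.3128, 0.147], [0.497, -0.2954, 0.1915], [0.5073, -0.2913, 0.2442], [0.5112, -0.2893, 0.2502]]
side short_pack 0.88 [[0.4967, -0.4339, 0.0011], [0.499, -0.2664, 0.035], [0.5103, -0.2378, 0.0757], [0.523, -0.2324, 0.1077], [0.5263, -0.231, 0.1099]]
scene long_pack 0.82 [[0.4816, -0.3355, 0.027], [0.4833, -0.3341, 0.1463], [0.4898, -0.3297, 0.1955], [0.5017, -0.3013, 0.2477], [0.669, -0.1093, 0.2498]]Traceback (most recent call last):
  File "<stdin>", line 9, in <module>
IndexError: list index out of range
```

>>> apply_moves(moves=[{"jaw": 0,"offset": [42.5,-15,0],"rot": [0,0,0]},{"jaw": 0,"offset": [42.5,-15,0],"rot": [0,0,0]},{"jaw": 0,"offset": [42.5,-15,0],"rot": [0,0,0]},{"jaw": 0,"offset": [42.5,-15,0],"rot": [0,0,0]},{"jaw": 0,"offset": [42.5,-15,0],"rot": [0,0,0]}])

```text
time_s: 4.53
eef_pos: [0.4781, -0.0838, 0.2189]
eef_rot: [-0.0, 0.788, 0.616, -0.0]
wrist_force: [-0.4, 0.7, -2.1]
opening: 0.251
grasp_force: 59.3
```

```bash
python3 - <<'E'
from h import *
for i in range(5): ctrl.camera('side')
print(yaw())
T=pose()
im,d,K,D,M=shot('wrist'); P,u,v=pts(d,K,D,M);x,y,z=P.T
rc=(x>.4)&(x<.6)&(y>-.19)&(y<.12)
box(P,'plate',rc&(z>.066)&(z<.073)); box(P,'rail',rc&(z>.08)&(z<.0855)); box(P,'tabs',rc&(z>.0858)&(z<.095))
L=(P-T[:3,3])@T[:3,:3]*1000
m=(abs(L[:,0])<40)&(abs(L[:,1])<12.5)&(L[:,2]>15)&(L[:,2]<90)
Q=L[m]; print(m.sum(), np.percentile(Q,[2,25,50,75,98],axis=0).round(1).tolist())
save('w3.png',im); np.save('w3.npy',d)
for c in ['side','scene']:
    im,d,K,D,M=shot(c); P,u,v=pts(d,K,D,M); save(c+'3.png',im); L=(P-T[:3,3])@T[:3,:3]*1000
    m=(abs(L[:,0])<40)&(abs(L[:,1])<25)&(L[:,2]>15)&(L[:,2]<80)
    print(c,m.sum(),np.percentile(L[m],[2,10,50,90,98],axis=0).round(1).tolist())
E
```

```text
(array([ 0.4787, -0.0856,  0.2192]), np.float64(-13.96), array([ 0.   , -0.001, -1.   ]))
plate 3378 [485.1 -31.4] [192.3  36.6] 76.5 [0.0682 0.0705 0.0719]
rail 2607 [510.6 -36.8] [190.6  20.4] 76.5 [0.0822 0.0844 0.0853]
tabs 650 [511.3 -37.6] [182.7  15.1] 76.5 [0.0859 0.0875 0.0891]
837 [[15.9, -10.7, 15.7], [17.3, -5.6, 28.0], [17.4, -0.0, 40.2], [17.5, 5.3, 57.9], [17.8, 10.5, 78.4]]
side 330 [[-22.5, -13.0, 16.2], [-14.4, -12.7, 21.6], [13.6, -8.4, 46.6], [16.1, 5.6, 73.2], [16.9, 8.8, 78.4]]
scene 215 [[-28.9, -12.3, 15.9], [-27.3, -11.8, 21.1], [-23.7, -5.5, 46.5], [2.0, 7.0, 73.5], [12.5, 9.9, 78.8]]
```

View pics/w3.png

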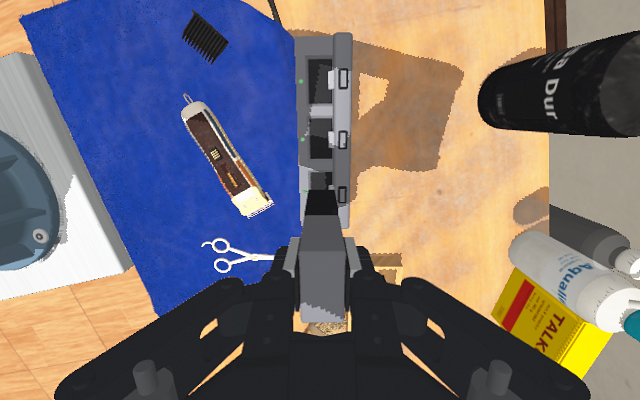

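```bash
python3 - <<'E'
from h import *
T=pose(); print(yaw())
im,d,K,D,M=shot('wrist'); P,u,v=pts(d,K,D,M)
a=np.radians(-13.5); C=np.array([[np.cos(a),np.sin(a)],[-np.sin(a),np.cos(a)]])
Q=np.c_[(P[:,:2]*1000)@C.T-[484.2,82.8],P[:,2]*1000]
m=(abs(Q[:,0])<45)&(abs(Q[:,1])<120); Q=Q[m]
x,y,z=Q.T
pl=(abs(z-70.3)<2.5); rl=abs(z-84.3)<2
print('plate x',np.percentile(x[pl],[1,5,95,99]).round(1),'y',np.percentile(y[pl],[1,99]).round(1),'rail x',np.percentile(x[rl],[1,5,95,99]).round(1))
for b in (56,0):
    r=pl&(abs(y-b)<15); print('plate strip front of bay x max',np.percentile(x[r&(x<0)],[1,90,98]).round(1))
    r=pl&(abs(x)<8); yy=np.sort(y[r&(abs(y-b)<28)]); i=np.argmax(np.diff(yy)); print('bay',b,'y edges',yy[i:i+2].round(1), 'z inside',np.percentile(z[(abs(x)<8)&(abs(y-b)<17)],[5,50,95]).round(1))
bx=C.T@np.array([484.2,82.8-56]); 
p=T[:3,:3]@np.array([-2.55,0,0])+T[:3,3]*1000
print('bay3',bx,'pack',p,'tool delta',T[:3,:3].T@np.r_[bx-p[:2],0])
E
```

```text
(array([ 0.4787, -0.0864,  0.2192]), np.float64(-14.08), array([-0., -0., -1.]))
plate x [-23.  -22.2  11.2  13.3] y [-83.3  95.2] rail x [12.8 13.8 29.8 30.5]
plate strip front of bay x max [-23.3 -12.4 -11.5]
bay 56 y edges [34.5 76.9] z inside [63.5 64.8 66. ]
plate strip front of bay x max [-23.  -12.5 -11.6]
bay 0 y edges [-20.9  21.8] z inside [63.5 64.6 65.8]
bay3 [477.07785121 -86.97473131] pack [478.10715993 -88.84312558 219.20161111] tool delta [ 1.56180904e+00 -1.45297146e+00 -2.05101132e-04]
```

>>> apply_moves(moves=[{"jaw": 0,"offset": [1.5,-1.5,0],"rot": [0,0,-0.5]},{"jaw": 0,"offset": [0,0,20],"rot": [0,0,0]},{"jaw": 0,"offset": [0,0,20],"rot": [0,0,0]},{"jaw": 0,"offset": [0,0,8],"rot": [0,0,0]},{"jaw": 0,"offset": [0,0,0],"rot": [0,0,0]}])

```text
time_s: 5.6
eef_pos: [0.4772, -0.0835, 0.171]
eef_rot: [-0.0, 0.785, 0.619, -0.0]
wrist_force: [0.6, 0.2, -1.4]
opening: 0.25
grasp_force: 59.3
```

>>> apply_moves(moves=[{"jaw": 0,"offset": [0,0,3],"rot": [0,0,0]},{"jaw": 0,"offset": [0,0,3],"rot": [0,0,0]},{"jaw": 0,"offset": [0,0,3],"rot": [0,0,0]},{"jaw": 0,"offset": [0,0,3],"rot": [0,0,0]},{"jaw": 0,"offset": [0,0,3],"rot": [0,0,0]}])

```text
time_s: 6.22
eef_pos: [0.4772, -0.0833, 0.1561]
eef_rot: [-0.0, 0.785, 0.619, -0.0]
wrist_force: [-2.0, -0.1, -0.2]
opening: 0.245
grasp_force: 59.3
```

>>> apply_moves(moves=[{"jaw": 0,"offset": [0,0,3],"rot": [0,0,0]},{"jaw": 0,"offset": [0,0,2],"rot": [0,0,0]},{"jaw": 0,"offset": [0,0,2],"rot": [0,0,0]},{"jaw": 0,"offset": [0,0,2],"rot": [0,0,0]},{"jaw": 0,"offset": [0,0,2],"rot": [0,0,0]}])

```text
time_s: 6.85
eef_pos: [0.4781, -0.0838, 0.1458]
eef_rot: [0.001, 0.785, 0.619, 0.0]
wrist_force: [1.7, -0.6, 6.0]
opening: 0.244
grasp_force: 60.3
```

>>> apply_moves(moves=[{"jaw": 0,"offset": [0,0,3],"rot": [0,0,0]},{"jaw": 0,"offset": [0,0,3],"rot": [0,0,0]},{"jaw": 0,"offset": [0,0,3],"rot": [0,0,0]},{"jaw": 0,"offset": [0,0,3],"rot": [0,0,0]},{"jaw": 0,"offset": [0,0,0],"rot": [0,0,0]}])

```text
time_s: 7.48
eef_pos: [0.4778, -0.0837, 0.1329]
eef_rot: [0.0, 0.785, 0.619, 0.0]
wrist_force: [4.0, -1.9, -1.8]
opening: 0.254
grasp_force: 59.3
```

>>> apply_moves(moves=[{"jaw": 0,"offset": [0,0.3,3],"rot": [0,0,0]},{"jaw": 0,"offset": [0,0,3],"rot": [0,0,0]},{"jaw": 0,"offset": [0,0,2],"rot": [0,0,0]},{"jaw": 0,"offset": [0,0,2],"rot": [0,0,0]},{"jaw": 0,"offset": [0,0,0],"rot": [0,0,0]}])

```text
time_s: 8.1
eef_pos: [0.4779, -0.0837, 0.1231]
eef_rot: [0.0, 0.785, 0.619, 0.0]
wrist_force: [4.6, -2.7, 0.1]
opening: 0.251
grasp_force: 59.6
```

>>> apply_moves(moves=[{"jaw": 0,"offset": [0,0,2],"rot": [0,0,0]},{"jaw": 0,"offset": [0,0,1],"rot": [0,0,0]},{"jaw": 0,"offset": [0,0,1],"rot": [0,0,0]},{"jaw": 0,"offset": [0,0,1],"rot": [0,0,0]},{"jaw": 0,"offset": [0,0,0],"rot": [0,0,0]}])

```text
time_s: 8.72
eef_pos: [0.4779, -0.0837, 0.1185]
eef_rot: [0.0, 0.785, 0.619, 0.0]
wrist_force: [2.8, -3.3, 4.7]
opening: 0.248
grasp_force: 60.4
```

>>> apply_moves(moves=[{"jaw": 0,"offset": [0,0,1],"rot": [0,0,0]},{"jaw": 0,"offset": [0,0,0.5],"rot": [0,0,0]},{"jaw": 0,"offset": [0,0,0],"rot": [0,0,0]},{"jaw": 0,"offset": [0,0,0],"rot": [0,0,0]},{"jaw": 0,"offset": [0,0,0],"rot": [0,0,0]}])

```text
time_s: 9.35
eef_pos: [0.478, -0.0836, 0.1171]
eef_rot: [0.0, 0.785, 0.619, 0.0]
wrist_force: [2.8, -2.5, 5.0]
opening: 0.248
grasp_force: 60.5
```

```bash
cat >> h.py <<'E'
def settle(n=8):
    A=[]
    for i in range(n):
        ctrl.camera('side'); o=ctrl.get_obs(); A.append(np.r_[o['eef_pos']*1000,o['wrist_force']])
    print(np.mean(A,0).round(2), np.std(A,0).round(2)); return np.mean(A,0)
E
python3 -c "
from h import *; settle(5)"
```

```text
[477.94 -83.65 117.11   1.92  -2.71   5.87] [0.02 0.01 0.02 0.51 0.54 0.39]
```

>>> apply_moves(moves=[{"jaw": 0,"offset": [0,0,-4],"rot": [0,0,0]},{"jaw": 0,"offset": [0,0,-10],"rot": [0,0,0]},{"jaw": 0,"offset": [0,0,-15],"rot": [0,0,0]},{"jaw": 0,"offset": [0,0,-15],"rot": [0,0,0]},{"jaw": 0,"offset": [0,0,-22],"rot": [0,0,0]}])

```text
time_s: 10.22
eef_pos: [0.475, -0.082, 0.181]
eef_rot: [-0.004, 0.785, 0.619, -0.002]
wrist_force: [1.8, 0.6, -2.0]
opening: 0.247
grasp_force: 64.4
```

>>> apply_moves(moves=[{"jaw": 0,"offset": [0,0,0],"rot": [0,0,0]},{"jaw": 0,"offset": [27.7,0.2,0],"rot": [0,0,0]},{"jaw": 0,"offset": [28,0,0],"rot": [0,0,0]},{"jaw": 0,"offset": [0,0,0],"rot": [0,0,0]},{"jaw": 0,"offset": [0,0,0],"rot": [0,0,0]}])

```text
time_s: 10.85
eef_pos: [0.4899, -0.0293, 0.1815]
eef_rot: [-0.001, 0.785, 0.619, -0.001]
wrist_force: [-0.3, -0.4, -1.2]
opening: 0.245
grasp_force: 64.4
```

```bash
python3 - <<'E'
from h import *
settle(5); T=pose(); print(yaw())
im,d,K,D,M=shot('wrist'); P,u,v=pts(d,K,D,M)
L=(P-T[:3,3])@T[:3,:3]*1000
m=(abs(L[:,0])<40)&(abs(L[:,1])<12.5)&(L[:,2]>15)&(L[:,2]<80)
print(np.percentile(L[m],[2,25,50,75,98],axis=0).round(1).tolist())
m=(abs(L[:,0])<17)&(abs(L[:,1])<12)&(L[:,2]<0); print('top z',np.percentile(L[m][:,2],[2,50]) if m.any() else None)
im,d,K,D,M=shot('side'); P,u,v=pts(d,K,D,M); L=(P-T[:3,3])@T[:3,:3]*1000
m=(abs(L[:,0])<18)&(abs(L[:,1])<12)&(L[:,2]>-40); print('side z range',np.percentile(L[m][:,2],[1,99]))
E
```

```text
[ 4.9050e+02 -2.9860e+01  1.8228e+02 -6.0000e-02 -7.0000e-02 -1.6800e+00] [0.22 0.13 0.27 0.26 0.29 0.22]
(array([ 0.4908, -0.03  ,  0.1826]), np.float64(-13.56), array([-0.,  0., -1.]))
[[15.9, -10.4, 16.0], [17.2, -5.3, 27.9], [17.3, 0.0, 40.3], [17.5, 5.6, 58.0], [17.7, 10.6, 78.8]]
top z [-95.72315016 -76.41787772]
side z range [-37.89984242 120.03059454]
```

>>> apply_moves(moves=[{"jaw": 0,"offset": [0,0.2,10],"rot": [0,0,0]},{"jaw": 0,"offset": [0,0,8],"rot": [0,0,0]},{"jaw": 0,"offset": [0,0,4],"rot": [0,0,0]},{"jaw": 0,"offset": [0,0,3],"rot": [0,0,0]},{"jaw": 0,"offset": [0,0,2],"rot": [0,0,0]}])

```text
time_s: 11.82
eef_pos: [0.4907, -0.0293, 0.1554]
eef_rot: [-0.0, 0.785, 0.619, -0.0]
wrist_force: [-2.9, 0.5, -0.9]
opening: 0.246
grasp_force: 64.5
```

>>> apply_moves(moves=[{"jaw": 0,"offset": [0,0,2],"rot": [0,0,0]},{"jaw": 0,"offset": [0,0,2],"rot": [0,0,0]},{"jaw": 0,"offset": [0,0,2],"rot": [0,0,0]},{"jaw": 0,"offset": [0,0,2],"rot": [0,0,0]},{"jaw": 0,"offset": [0,0,2],"rot": [0,0,0]}])

```text
time_s: 12.45
eef_pos: [0.4917, -0.0296, 0.1463]
eef_rot: [0.001, 0.785, 0.619, 0.0]
wrist_force: [-2.2, 1.5, 4.4]
opening: 0.248
grasp_force: 65.2
```

>>> apply_moves(moves=[{"jaw": 0,"offset": [0,0,3],"rot": [0,0,0]},{"jaw": 0,"offset": [0,0,3],"rot": [0,0,0]},{"jaw": 0,"offset": [0,0,3],"rot": [0,0,0]},{"jaw": 0,"offset": [0,0,3],"rot": [0,0,0]},{"jaw": 0,"offset": [0,0,0],"rot": [0,0,0]}])

```text
time_s: 13.08
eef_pos: [0.4907, -0.0294, 0.133]
eef_rot: [-0.0, 0.785, 0.619, -0.0]
wrist_force: [0.7, -0.3, -3.2]
opening: 0.246
grasp_force: 64.3
```

Good. On to about 33 mm deep, then feel.

>>> apply_moves(moves=[{"jaw": 0,"offset": [0,0,3],"rot": [0,0,0]},{"jaw": 0,"offset": [0,0,3],"rot": [0,0,0]},{"jaw": 0,"offset": [0,0,2],"rot": [0,0,0]},{"jaw": 0,"offset": [0,0,2],"rot": [0,0,0]},{"jaw": 0,"offset": [0,0,0],"rot": [0,0,0]}])

```text
time_s: 13.7
eef_pos: [0.4908, -0.0293, 0.1233]
eef_rot: [-0.0, 0.785, 0.619, -0.0]
wrist_force: [-1.0, -0.8, -2.4]
opening: 0.246
grasp_force: 64.5
```

>>> apply_moves(moves=[{"jaw": 0,"offset": [0,0,2],"rot": [0,0,0]},{"jaw": 0,"offset": [0,0,1],"rot": [0,0,0]},{"jaw": 0,"offset": [0,0,1],"rot": [0,0,0]},{"jaw": 0,"offset": [0,0,1],"rot": [0,0,0]},{"jaw": 0,"offset": [0,0,1],"rot": [0,0,0]}])

```text
time_s: 14.32
eef_pos: [0.4912, -0.0294, 0.1177]
eef_rot: [-0.0, 0.785, 0.619, -0.0]
wrist_force: [-1.9, 0.2, 1.4]
opening: 0.247
grasp_force: 64.7
```

>>> apply_moves(moves=[{"jaw": 0,"offset": [0,0,1],"rot": [0,0,0]},{"jaw": 0,"offset": [0,0,0.5],"rot": [0,0,0]},{"jaw": 0,"offset": [0,0,0],"rot": [0,0,0]},{"jaw": 0,"offset": [0,0,0],"rot": [0,0,0]},{"jaw": 0,"offset": [0,0,0],"rot": [0,0,0]}])

```text
time_s: 14.95
eef_pos: [0.491, -0.0294, 0.1162]
eef_rot: [-0.0, 0.785, 0.619, -0.0]
wrist_force: [-1.5, 1.1, -1.3]
opening: 0.246
grasp_force: 64.6
```

```bash
python3 -c "
from h import *; settle(5)"
```

```text
[ 4.9107e+02 -2.9420e+01  1.1619e+02 -1.3700e+00  2.4000e-01 -1.1800e+00] [0.01 0.01 0.01 0.11 0.5  0.26]
```

>>> apply_moves(moves=[{"jaw": 0,"offset": [0,0,1],"rot": [0,0,0]},{"jaw": 0,"offset": [0,0,1],"rot": [0,0,0]},{"jaw": 0,"offset": [0,0,1],"rot": [0,0,0]},{"jaw": 0,"offset": [0,0,0],"rot": [0,0,0]},{"jaw": 0,"offset": [0,0,0],"rot": [0,0,0]}])

```text
time_s: 15.82
eef_pos: [0.4911, -0.0295, 0.1132]
eef_rot: [-0.0, 0.785, 0.619, -0.0]
wrist_force: [-1.4, 0.3, -0.4]
opening: 0.25
grasp_force: 64.7
```

Depth 43 mm with no floor under it, so bay 2 is free. Continue to about 51 mm.

>>> apply_moves(moves=[{"jaw": 0,"offset": [0,0,2],"rot": [0,0,0]},{"jaw": 0,"offset": [0,0,2],"rot": [0,0,0]},{"jaw": 0,"offset": [0,0,1],"rot": [0,0,0]},{"jaw": 0,"offset": [0,0,1],"rot": [0,0,0]},{"jaw": 0,"offset": [0,0,1],"rot": [0,0,0]}])

```text
time_s: 16.45
eef_pos: [0.4912, -0.0294, 0.1064]
eef_rot: [0.0, 0.785, 0.619, 0.0]
wrist_force: [-1.8, 0.7, 2.4]
opening: 0.25
grasp_force: 65.0
```

>>> apply_moves(moves=[{"jaw": 0,"offset": [0,0,1],"rot": [0,0,0]},{"jaw": 0,"offset": [0,0,1],"rot": [0,0,0]},{"jaw": 0,"offset": [0,0,0.5],"rot": [0,0,0]},{"jaw": 0,"offset": [0,0,0.5],"rot": [0,0,0]},{"jaw": 0,"offset": [0,0,0],"rot": [0,0,0]}])

```text
time_s: 17.08
eef_pos: [0.4912, -0.0294, 0.1033]
eef_rot: [0.0, 0.785, 0.619, 0.0]
wrist_force: [-2.5, 1.1, 3.6]
opening: 0.247
grasp_force: 65.2
```

>>> apply_moves(moves=[{"jaw": 0,"offset": [0,0,0.5],"rot": [0,0,0]},{"jaw": 0,"offset": [0,0,0.5],"rot": [0,0,0]},{"jaw": 0,"offset": [0,0,0.5],"rot": [0,0,0]},{"jaw": 0,"offset": [0,0,0],"rot": [0,0,0]},{"jaw": 0,"offset": [0,0,0],"rot": [0,0,0]}])

```text
time_s: 17.7
eef_pos: [0.4914, -0.0295, 0.1019]
eef_rot: [0.0, 0.785, 0.619, 0.0]
wrist_force: [-0.5, -0.1, 2.3]
opening: 0.245
grasp_force: 65.1
```

>>> apply_moves(moves=[{"jaw": 0,"offset": [0,0,0.5],"rot": [0,0,0]},{"jaw": 0,"offset": [0,0,0],"rot": [0,0,0]},{"jaw": 0,"offset": [0,0,0],"rot": [0,0,0]},{"jaw": 0,"offset": [0,0,0],"rot": [0,0,0]},{"jaw": 0,"offset": [0,0,0],"rot": [0,0,0]}])

```text
time_s: 18.32
eef_pos: [0.4913, -0.0295, 0.1014]
eef_rot: [0.0, 0.785, 0.619, 0.0]
wrist_force: [0.2, -0.1, 4.6]
opening: 0.251
grasp_force: 65.2
```

>>> apply_moves(moves=[{"jaw": 0,"offset": [0,0,-0.5],"rot": [0,0,0]},{"jaw": 0,"offset": [0,0,-0.5],"rot": [0,0,0]},{"jaw": 0,"offset": [0,0,-0.5],"rot": [0,0,0]},{"jaw": 0,"offset": [0,0,-0.5],"rot": [0,0,0]},{"jaw": 0,"offset": [0,0,0],"rot": [0,0,0]}])

```text
time_s: 18.95
eef_pos: [0.4912, -0.0295, 0.103]
eef_rot: [0.0, 0.785, 0.619, 0.0]
wrist_force: [2.4, -0.7, -2.7]
opening: 0.246
grasp_force: 64.2
```

>>> apply_moves(moves=[{"jaw": 0,"offset": [0,0,0.5],"rot": [0,0,0]},{"jaw": 0.4,"offset": [0,0,0],"rot": [0,0,0]},{"jaw": 0.7,"offset": [0,0,0],"rot": [0,0,0]},{"jaw": 0.8,"offset": [0,0,0],"rot": [0,0,0]},{"jaw": 0.8,"offset": [0,0,0],"rot": [0,0,0]}])

```text
time_s: 19.58
eef_pos: [0.491, -0.0294, 0.1027]
eef_rot: [-0.0, 0.785, 0.619, -0.0]
wrist_force: [-0.5, -0.3, -0.1]
opening: 0.803
grasp_force: 0.0
```

>>> apply_moves(moves=[{"jaw": 0.8,"offset": [0,0,-10],"rot": [0,0,0]},{"jaw": 0.8,"offset": [0,0,-30],"rot": [0,0,0]},{"jaw": 0.8,"offset": [0,0,-40],"rot": [0,0,0]},{"jaw": 0.8,"offset": [0,0,-30],"rot": [0,0,0]},{"jaw": 0.8,"offset": [0,0,0],"rot": [0,0,0]}])

```text
time_s: 20.2
eef_pos: [0.4931, -0.03, 0.2163]
eef_rot: [0.003, 0.785, 0.619, 0.002]
wrist_force: [-0.3, 0.7, -0.2]
opening: 0.801
grasp_force: 0.0
```

```bash
python3 - <<'E'
from h import *
settle(5); T=pose()
for c in ['side','wrist']:
    im,d,K,D,M=shot(c); P,u,v=pts(d,K,D,M);x,y,z=P.T
    box(P,c+' top',(abs(x-.49)<.035)&(abs(y+.032)<.035)&(z>.11)&(z<.16))
    save('f_'+c+'.png',im)
im,d,K,D,M=shot('side');P,u,v=pts(d,K,D,M);x,y,z=P.T
box(P,'short',(x>.42)&(x<.56)&(y>-.285)&(y<-.2)&(z>.1)&(z<.112))
E
```

```text
[ 4.9085e+02 -2.9340e+01  2.1248e+02 -8.0000e-02  2.1000e-01 -2.7000e-01] [0.6  0.17 1.02 0.35 0.31 0.43]
side top 212 [489.3 -32.1] [41.9 22.7] 76.1 [0.1119 0.1315 0.134 ]
wrist top 1277 [490.9 -31.8] [40.3 21.7] 76.2 [0.1197 0.1332 0.1343]
short 88 [ 511.5 -251.7] [42.  21.6] 77.2 [0.1014 0.1073 0.1097]
```

View pics/f_wrist.png

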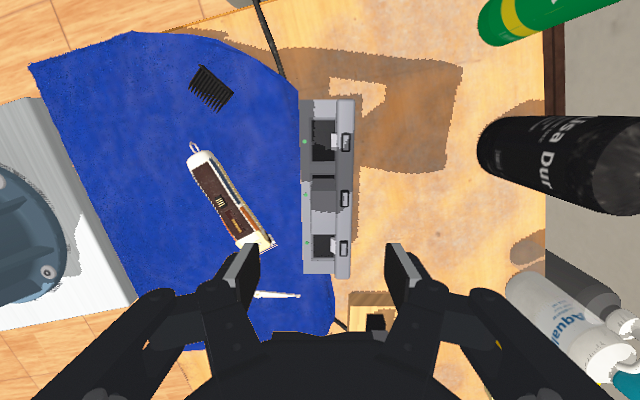

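The wrist picture shows the pack seated in the middle bay at about (323, 195). Its top is at 133 mm, where a caught pack would be at 132.5 mm and an uncaught one at 136.5 mm. The short pack has not moved.

```bash
python3 -c "
from bench import ctrl; print(ctrl.hand_in())"
```

```text
the job is handed in; nothing more can be done
None
```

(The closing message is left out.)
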